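# Aim the lamp, then hold the reflectance probe over the sample

## Robot

A 6-joint arm with a two-finger parallel gripper is mounted at the origin on the work surface. World frame = base frame: x ahead of the robot, y to its left, z up, the work surface at z = 0. Lengths are in mm, angles in rad, forces in N, time in s.
With the tool pointing down it reaches from about 275 to 1000 mm from the base axis. Payload 8.4 kg.
Tool frame: the origin (TCP) lies at the very end of the fingers, on their centre line; the grasp point (between the pads) lies 19 mm behind it; z points along the fingers, y is the line along which they close (so a half turn about z gives the same grasp; the last joint's range is limited). The gripper opens to 85 mm and grips with 20 to 120 N. Pads are 22 mm wide; open, the fingers measure 114 mm over their backs; the gripper's body (76 mm by 85 mm) begins 54 mm behind the grasp point. The pads swing forward as they close: fully open they stand 13 mm farther back than shut.
Start: joints at [1.163, 0.353, 1.633, -0, 1.155, -0.002], TCP at [246.72, 574.245, 231.281] pointing down, gripper open.
Joint ranges: [-2.63, 2.63], [-0.92, 2.1], [0.06, 2.66], [-1.3, 4.44], [0, 2.69], [-3.02, 3.02]. Speed limits (rad/s): [2.22, 2.22, 2.79, 3.14, 3.14, 3.14].

## Interface

Orientations are given as [roll, pitch, yaw] about the fixed x, y, z axes, in that order (R = Rz(yaw) Ry(pitch) Rx(roll)).
In Python, from rig import telemetry, imaging, r gives the robot as it stands. The module is installed in compiled form; this text tells all that it offers.
- The arm moves only by the tool step_arm, never from a script. Its argument "moves" is a list of rows, each a list of 3 entries, a list of its own where there are three numbers: the turn, a rotation vector about the tool's x, y, z scaled (see below), then the shift along the tool's x, y, z scaled (see below), then the opening, from -1 (shut) to 1 (fully open). A call has 1 to 8 rows; each row is the pose to reach, as a shift and turn from the pose commanded when the call began, along the tool's axes at that moment; what a row does not reach only later rows make up. The controller multiplies each number of a shift by 200 mm and each number of a turn by 45 degrees. A row lasts 1/10 s, in which the tool goes at most 50 mm and 8.59 degrees, less where a joint would pass 70% of its speed; a pose out of reach is approached as far as the arm can. A call with a number of a shift or a turn outside -1 to 1 is refused whole. A call with a gripper value outside its range is refused whole. The fingers move at their own pace and stop on an object; "squeeze" is the grip in N (left out, the last holds). Time passes only in rows, so rows that repeat a pose let the fingers close. It gives the time, the measured TCP pose, the force, the opening and the grip force at its end, in the units of the state.
- telemetry.sense(): the state, without advancing time (a new reading comes with each control period).
- imaging.grab_frame(name): name is "side" or "top"; returns the picture (400x640x3 uint8, red, green, blue); there is no depth.
- imaging.calibration(name): a dict with "fx", "fy", "cx", "cy" (pixels), "cam_to_world" (4x4, takes a point from camera to world coordinates). Camera axes: x right, y up, looking along -z (the intrinsics and any distortion apply to the point x, -y, -z); pixel columns grow to the right and rows downward; lengths in mm; the calibration is good to about 2 mm. A picture is of the moment at which its call begins. calibration takes no time and is no camera call.
- r.sign_off(): hands the job in; it is judged then, once.
Trained networks look in the newest picture that a camera, given by its name, has taken for a name from the list of things; names that differ only in an ending like _2 or _b are one class to them, and where a whole thing is asked for, a point or a joint stands for the part that bears it (a point fixed in the world has none). Each returns a list of dicts, best first, with "conf" (0 to 1); they miss things now and then, are a little off and sometimes report something else, mostly with a low value. They report only what shows in the picture. A call takes as long as a camera call. They do not tell look-alikes from the thing itself.
- imaging.recognise(camera, name): "extent" ([left, top, width, height] in pixels, round what is visible of it).
- imaging.mark_of(camera, name): "xy" ([column, row] in pixels: a listed point, or the origin of a listed thing).
The state is a dict: "clock": time; "qpos": joint angles; "qvel": joint speeds; "joint_efforts": joint torques, N m; "eef_pos": TCP position; "tcp_rot": TCP orientation; "contact_force": force on the tool from outside, world axes, zero at the start; "wrist_torque": the same for the moment, N m; "opening": opening from 0.0 (shut) to 1.0 (fully open); "grasp_force": force on a finger pad.
Only numpy, scipy, OpenCV 4.12 (cv2) and the standard library are available. Lean on these libraries where they do the work, as an engineer would, in place of code of your own. Each camera call takes 0.05 s, during which the arm holds its last target. There are 200 camera calls.

## Task

Get ready for a contact-free reflectance reading: first turn and tilt the small lamp (the knob behind its head is the handle) so that it points straight at the middle of the sample bar. Then lift the hand probe out of its dock, carry it clear of the tube rack, and hold it upright over the sample, centred on the bar, its oblong foot lined up along the bar and about 8 mm above it, never touching the bar or its block. Finish while still holding the probe there, steady, and leave everything else on the bench undisturbed.

Things in the scene. Friction and masses are not known exactly. Their poses are not given: they have to be found in the camera images.
- probe: The hand probe: a loose upright box-shaped instrument, 112 mm tall, 0.13 to 0.25 kg. Black oblong foot 56 x 30 x 14 mm at the bottom, white grip above it 40 x 28 mm in section from 14 to 100 mm high, small grey cap on top. Origin: centre of the foot's underside; x along the foot's long side, y across the 28 mm grip (close the fingers along y), z up. Stands in the dock at the start.
- dock: Grey open tray the probe stands in, fixed to the bench: outside 74 x 48 mm, 16 mm high, floor 5 mm thick, walls 5 mm; about 4 mm play round the foot. Origin: centre of its underside, x along the long side.
- sample_stage: Grey block 100 x 70 mm, 22 mm high, fixed to the bench, with the pale sample bar (60 x 22 x 8 mm) fixed along the middle of its top and two tiny steel screw heads. Origin: centre of its underside, x along the bar. Must not be touched.
- sample_top (a point): Centre of the top face of the sample bar, 30 mm above the bench; x along the bar's 60 mm length, z up.
- lamp_aim (a point): The lamp head's pivot, where the swivel and tilt axes cross, 176 mm above the bench; x is the direction in which the lamp shines (along the white tube, out of its wide glass end, whose rim is 48 mm ahead and 25 mm in radius), y is the tilt axis. The lamp stands on a round steel base (84 mm across, 16 mm high) fixed to the bench, with an 18 mm post under the pivot and a 58 mm wide fork.
- lamp_knob (a point): Centre of the bare metal ball knob, 24 mm across, at the end of a 7 mm rod behind the lamp head, 100 mm from the pivot, directly behind it (at -100 mm along the x axis of the lamp_aim frame). Moving it round the pivot sets both joints.
- lamp_swivel (a joint): Swivel of the lamp about the vertical through its pivot, rad, growing anticlockwise seen from above, -1.3 to 1.3; 0 is the base's own front (roughly towards the robot's right). Stiff with friction (about 1 N at the knob), stays where left.
- lamp_head (a joint): Tilt of the lamp head, rad, 0 when the beam is level, growing as the beam turns down and the knob rises, -0.3 to 1.1. Same friction; stays where left.
- rack: Aluminium tube rack, 200 x 50 mm, with five capped glass tubes to 104 mm high; loose, between the probe's dock and the sample. Origin: centre of underside, x along its length.
- jar: Small jar with orange cap, 46 mm across, 45 mm high, loose. Origin under its centre.
- dropper: Amber bottle with black cap, 42 mm across, 85 mm high, loose. Origin under its centre.
- roll: White paper roll standing on end, 90 mm across, 100 mm high, loose. Origin under its centre.
- beaker: Small glass beaker, 54 mm across, 60 mm high, loose. Origin under its centre.
- clearbox: Clear box with white lid, 126 x 96 x 62 mm, loose. Origin under its centre.
- dish: White shallow dish, 80 mm across, 16 mm high, loose. Origin under its centre.
There are look-alikes about, which are no part of the job. What is shaped like the probe but yellow is not meant. Leave any brown look-alike of the part that bears lamp_aim alone.

How it is judged (in metres and radians):
On the way, in this order (a step that is already met when the one before it is completed fails the run):
1. the lamp points at the middle of the sample bar, while the probe is still in its dock (y of sample_top in the frame of lamp_aim between -0.022 and 0.022 m and z of sample_top in the frame of lamp_aim between -0.022 and 0.022 m and x of sample_top in the frame of lamp_aim above 0.1 m and height (world z) of probe below 0.012 m), for 0.2 s.
2. the probe is lifted out of its dock (height (world z) of probe above 0.03 m), for 0.1 s.
At the end, for the whole second after the job is handed in: Fingers hold the probe still and upright (0.1 rad), foot 3 to 14 mm above the sample bar, centred within 8 mm, long side within 0.13 rad of the bar's, touching only the fingers; the lamp's beam axis passes within 22 mm of the bar's middle sideways and up or down (y of sample_top in the frame of lamp_aim between -0.022 and 0.022 m and z of sample_top in the frame of lamp_aim between -0.022 and 0.022 m and x of sample_top in the frame of lamp_aim above 0.1 m and horizontal distance between probe and sample_top below 0.008 m and z of probe in the frame of sample_top between 0.003 and 0.014 m and angle between the x axis of probe and the x axis of sample_top, either way round below 0.13 rad and angle between probe's own z axis and vertical below 0.1 rad and contact force between probe and the fingers above 1 N and linear speed of probe below 0.02 m/s and angular speed of probe below 0.2 rad/s and contact force between probe and sample_stage below 0.05 N and contact force between probe and rack below 0.05 N); the arm keeps its last pose, push and grip.
It fails at once if the sample bar or its block is touched (over 0.3 N) (contact force between sample_stage and probe above 0.3 N or contact force between sample_stage and the fingers above 0.3 N or contact force between sample_stage and the arm above 0.3 N).
It fails at once if a bystander is moved more than 15 mm or tipped over (distance of any of rack, jar, dropper, roll, beaker, clearbox, dish from where it was at the start of the episode above 0.015 m or angle between any of rack, jar, dropper, roll, beaker, clearbox, dish's own z axis and vertical above 0.3 rad).
It also fails if it takes over 58 s, if anything falls off the work surface, if the arm or the gripper's body presses on something with over 40 N, if the wrist force passes 120 N, or if a joint passes its speed limit or range.

## Working session

There is one attempt and no reset: what is moved stays moved. The work goes in short steps, Python scripts to look and compute and a tool call to move; the robot and the scene stay as the last step left them, time stands still between calls to the robot, and variables do not carry over. Pictures are saved under pics/ and viewed, at most 10 in all, crops included, and the job is handed in when it is done.

Besides the shell and the picture viewer there is one more tool, called after "Request:" as name(argument=value, ...) on one line, values as JSON. step_arm: Moves the arm, as the interface text tells. Its arguments: {"type":"object","properties":{"moves":{"type":"array"},"squeeze":{"type":"number"}},"required":["moves"]}

```bash
mkdir -p pics
cat > h.py <<'E'
import numpy as np, cv2
from rig import telemetry, imaging, r
from scipy.spatial.transform import Rotation as R
def ray(c,px):
    k=imaging.calibration(c);M=np.array(k["cam_to_world"])
    d=np.array([(px[0]-k["cx"])/k["fx"],-(px[1]-k["cy"])/k["fy"],-1.])
    return M[:3,3],M[:3,:3]@d
def atz(c,px,z):
    o,d=ray(c,px);return o+d*(z-o[2])/d[2]
def proj(c,p):
    k=imaging.calibration(c);M=np.array(k["cam_to_world"])
    q=M[:3,:3].T@(np.asarray(p,float)-M[:3,3]);return np.array([k["cx"]+k["fx"]*q[0]/-q[2],k["cy"]-k["fy"]*q[1]/-q[2]])
def tri(a,b):
    (o1,d1),(o2,d2)=ray("top",a),ray("side",b)
    t=np.linalg.lstsq(np.c_[d1,-d2],o2-o1,rcond=None)[0]
    p,q=o1+t[0]*d1,o2+t[1]*d2
    return (p+q)/2,np.linalg.norm(p-q)
def save(c,n,box=None,s=1):
    im=imaging.grab_frame(c)
    if box: x,y,w,h=box;im=im[y:y+h,x:x+w]
    im=cv2.resize(im,None,fx=s,fy=s,interpolation=cv2.INTER_CUBIC)
    cv2.imwrite(f"pics/{n}.png",im[:,:,::-1])
E
python3 - <<'E'
from h import *
np.set_printoptions(precision=1,suppress=True)
for c in("top","side"):
    save(c,c+"0")
    k=imaging.calibration(c);print(c,k)
    for n in("probe","dock","sample_top","sample_stage","lamp_aim","lamp_knob","rack"):
        print(n,[(np.round(d["xy"],1).tolist(),round(d["conf"],2)) for d in imaging.mark_of(c,n)[:4]])
print(telemetry.sense())
E
```

```text
top {'fx': 506.78801932714134, 'fy': 506.78801932714134, 'cx': 323.95931523605435, 'cy': 202.04028512469745, 'cam_to_world': array([[  -0. ,    1. ,   -0.1,  345.8],
       [  -1. ,   -0. ,    0. ,    9.4],
       [   0. ,    0.1,    1. , 1360.2],
       [   0. ,    0. ,    0. ,    1. ]])}
probe [([415.3, 169.2], 0.9), ([461.9, 166.6], 0.65)]
dock [([190.2, 217.8], 0.6), ([418.7, 167.5], 0.5), ([297.1, 141.1], 0.18)]
sample_top [([330.3, 190.6], 0.76)]
sample_stage []
lamp_aim [([227.8, 218.7], 0.96), ([244.4, 302.1], 0.9)]
lamp_knob [([188.7, 219.1], 0.59), ([207.2, 304.3], 0.56), ([416.8, 169.2], 0.55)]
rack [([370.8, 212.6], 0.78), ([286.8, 250.9], 0.22)]
side {'fx': 441.8426004890726, 'fy': 441.8426004890726, 'cx': 320.6253126218753, 'cy': 201.55142287366232, 'cam_to_world': array([[   1. ,    0.1,   -0.1,  402.6],
       [  -0.2,    0.6,   -0.8, -876.6],
       [  -0. ,    0.8,    0.6,  788.4],
       [   0. ,    0. ,    0. ,    1. ]])}
probe [([395.2, 361.1], 0.97), ([381.7, 314.9], 0.72)]
dock [([284.5, 137.0], 0.71), ([377.8, 320.2], 0.63), ([347.9, 203.0], 0.32)]
sample_top [([330.5, 238.9], 0.87), ([376.8, 314.6], 0.66)]
sample_stage [([332.9, 247.4], 0.92)]
lamp_aim [([220.0, 162.4], 0.86), ([286.2, 147.5], 0.68)]
lamp_knob [([219.2, 143.9], 0.87), ([285.1, 137.2], 0.82), ([318.5, 283.3], 0.61)]
rack [([316.8, 283.3], 0.79), ([285.2, 138.9], 0.58)]
{'clock': 0.8, 'qpos': array([ 1.2,  0.4,  1.6,  0. ,  1.2, -0. ]), 'qvel': array([-0., -0., -0.,  0., -0.,  0.]), 'joint_efforts': array([  0. , -60.5, -34.2,  -0. ,   0. ,   0. ]), 'eef_pos': array([246.7, 574.2, 231.3]), 'tcp_rot': array([-3.1, -0. ,  2.7]), 'contact_force': array([0.3, 0.2, 0.1]), 'wrist_torque': array([ 0.,  0., -0.]), 'grasp_force': 0.0, 'opening': 1.001433937031614}
```

View pics/top0.png

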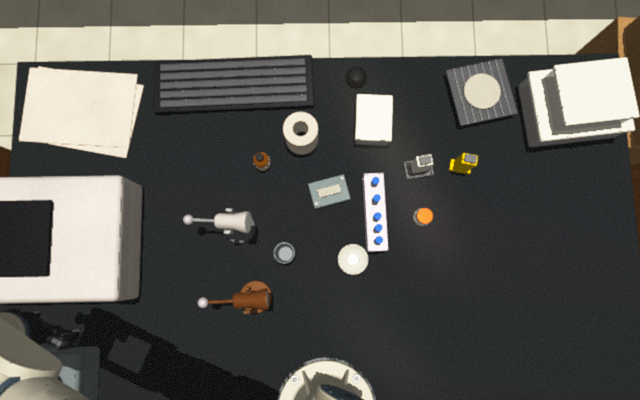

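View pics/side0.png

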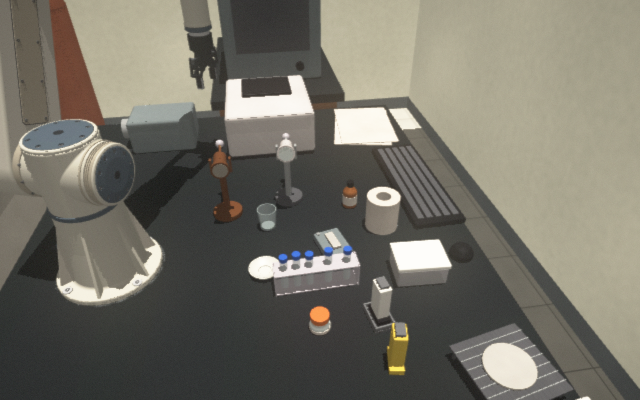

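Top view: the white lamp's knob is at (188,219) and its head at (232,222). The bar is at (330,190), the rack at (375,212), the white probe at (423,162) and its dock at (419,170).

Look-alikes:
- For the lamp: the brown lamp at (250,300), knob (203,303). Rejected because it is brown.
- For the probe: the yellow one at (465,160). Rejected because it is yellow.

I choose the white lamp and the white probe.

Run:
```python
from h import *
np.set_printoptions(precision=1,suppress=True)
a=imaging.grab_frame("top");b=imaging.grab_frame("side")
A=cv2.resize(a[130:260,170:445],None,fx=2.9,fy=2.9,interpolation=cv2.INTER_CUBIC)[:, :800]
cv2.imwrite("pics/crop.png",A[:,:,::-1])
p,e=tri((188.7,219.1),(285.1,137.2));print("knob",p,e)
p,e=tri((227.8,218.7),(286.2,147.5));print("aim",p,e, "at176",atz("top",(227.8,218.7),176),atz("side",(286.2,147.5),176))
p,e=tri((330.3,190.6),(330.5,238.9));print("st",p,e,atz("top",(330.3,190.6),30),atz("side",(330.5,238.9),30))
# bar segmentation top
def seg(im,box,th,c,z):
    x,y,w,h=box;m=(im[y:y+h,x:x+w].min(2)>th).astype(np.uint8)
    n,l,s,ce=cv2.connectedComponentsWithStats(m)
    i=1+np.argmax(s[1:,4]);cn,_=cv2.findContours((l==i).astype(np.uint8),cv2.RETR_EXTERNAL,cv2.CHAIN_APPROX_NONE)
    rr=cv2.minAreaRect(cn[0]+np.array([[x,y]]));bx=cv2.boxPoints(rr)
    P=np.array([atz(c,q,z) for q in bx]);print(c,box,th,rr,s[i,4],"cent",ce[i]+[x,y],P.mean(0));print(P)
seg(a,(308,175,45,33),150,"top",30)
seg(b,(312,225,40,35),150,"side",30)
for z in(5,):
  print("probe marks",tri((415.3,169.2),(381.7,314.9)),atz("top",(415.3,169.2),5),atz("side",(381.7,314.9),5),"dock",atz("top",(418.7,167.5),0),atz("side",(377.8,320.2),0))
seg(a,(405,148,32,24),150,"top",100)
```

```text
knob [477.8 318.4 156.9] 0.05303844277339665
aim [474.2 222.2 175.2] 2.185874581541434 at176 [475.2 222.  176. ] [473.  220.5 176. ]
st [559.4 -23.   33. ] 3.479386353187485 [561.7 -23.2  30. ] [558.3 -19.9  30. ]
top (308, 175, 45, 33) 150 ((328.8257751464844, 190.8464813232422), (23.70496368408203, 35.428611755371094), 75.0685806274414) 786 cent [328.9 190.7] [561.2 -19.3  30. ]
[[580.5  34.1  30. ]
 [603.8 -57.6  30. ]
 [541.7 -72.4  30. ]
 [518.8  18.8  30. ]]
side (312, 225, 40, 35) 150 ((331.5, 243.5), (31.0, 39.0), 90.0) 598 cent [332.2 244.4] [558.1 -35.5  30. ]
[[ 517.    31.9   30. ]
 [ 620.2   14.7   30. ]
 [ 595.1 -102.2   30. ]
 [ 500.2  -86.6   30. ]]
probe marks (array([ 627.3, -258.6,   -0.3]), np.float64(10.169624178741092)) [ 621.1 -256.9    5. ] [ 631.1 -262.3    5. ] dock [ 626.7 -267.4    0. ] [ 620.1 -271.2    0. ]
top (405, 148, 32, 24) 150 ((424.1891784667969, 160.1351318359375), (10.850333213806152, 15.782302856445312), 80.53767395019531) 85 cent [423.8 160.4] [ 625.  -261.9  100. ]
[[ 635.8 -240.2  100. ]
 [ 642.  -280.3  100. ]
 [ 614.1 -283.5  100. ]
 [ 608.  -243.6  100. ]]
```

View pics/crop.png

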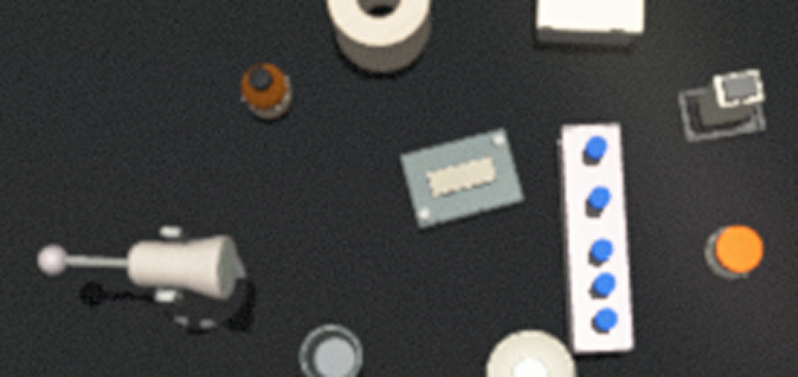

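The crop confirms the choices: the white lamp (knob at crop (52,260), head at (180,268)), the bar at (461,175) on its block, and the white probe with grey cap at (740,88) in its dock. Next I refine the numbers and compute the first move.

```bash
cat >> h.py <<'E'
def plan(p,yaw,tilt=None):
    s=telemetry.sense();C=R.from_euler("xyz",s["tcp_rot"])
    G=R.from_euler("xyz",[np.pi,0,np.radians(yaw)])
    sh=C.inv().apply(np.array(p)-s["eef_pos"])/200; t=(C.inv()*G).as_rotvec(degrees=True)/45
    print("from",s["eef_pos"].round(1),s["tcp_rot"].round(3),"to",p,yaw,"turn",t.round(3).tolist(),"shift",sh.round(3).tolist(),"t",s["clock"])
E
python3 - <<'E'
from h import *
from scipy.optimize import least_squares
np.set_printoptions(precision=1,suppress=True)
a=imaging.grab_frame("top")
# block: rect fit at z=22 ; bar: pale (R high vs block)
x,y,w,h=308,175,45,33
c=cv2.resize(a[y:y+h,x:x+w],None,fx=8,fy=8,interpolation=cv2.INTER_CUBIC).astype(int)
def rect(m,z,nm):
    n,l,s,ce=cv2.connectedComponentsWithStats(m.astype(np.uint8));i=1+np.argmax(s[1:,4])
    cn,_=cv2.findContours((l==i).astype(np.uint8),cv2.RETR_EXTERNAL,cv2.CHAIN_APPROX_NONE)
    W=np.array([atz("top",((q[0]+.5)/8-.5+x,(q[1]+.5)/8-.5+y),z)[:2] for q in cn[0][:,0]],np.float32)
    rr=cv2.minAreaRect(W);b=cv2.boxPoints(rr);e=max((b[1]-b[0],b[2]-b[1]),key=np.linalg.norm)
    print(nm,np.array(rr[0]),np.array(rr[1]),"az",np.degrees(np.arctan2(e[1],e[0])), "expect px",proj("top",[*rr[0],z]))
rect(c.min(2)>75,22,"block")
rect((c[:,:,0]-c[:,:,2]>5)&(c[:,:,0]>160),30,"bar")
rect((c[:,:,0]>190),30,"bar2")
x,y,w,h=405,148,32,24
c=cv2.resize(a[y:y+h,x:x+w],None,fx=8,fy=8,interpolation=cv2.INTER_CUBIC).astype(int)
for t in(110,130,150):rect(c.min(2)>t,100,"probe")
k=a[219,183:196].min(1);print(k)
plan([400,480,300],120);
E
```

```text
block [562.5 -19.3] [ 72.9 102.4] az -75.528725 expect px [328.8 190.8]
bar [562.2 -19.5] [25.8 63. ] az -75.87898 expect px [328.9 190.4]
bar2 [562.6 -19.3] [23.6 61.2] az -75.23259 expect px [328.8 190.3]
probe [ 617.7 -262.2] [47.5 43.9] az 4.080341 expect px [424.4 162.9]Traceback (most recent call last):
  File "<stdin>", line 19, in <module>
  File "<stdin>", line 11, in rect
  File "h.py", line 9, in atz
    o,d=ray(c,px);return o+d*(z-o[2])/d[2]
        ~~~^^^^^^
  File "h.py", line 5, in ray
    k=imaging.calibration(c);M=np.array(k["cam_to_world"])
ValueError: time passes only in moves, steps and waits
```

```bash
sed -i 's/imaging.calibration(c)/cal(c)/; s/^def ray/import functools\ncal=functools.lru_cache(imaging.calibration)\ndef ray/' h.py
python3 - <<'E'
from h import *
plan([478,318,260],88); plan([246,560,290],154)
E
```

```text
from [246.7 574.3 231.3] [ 3.142 -0.     2.736] to [478, 318, 260] 88 turn [0.0, -0.0, 1.528] shift [-1.568, -0.721, -0.144] t 0.95
from [246.7 574.3 231.3] [ 3.142 -0.     2.736] to [246, 560, 290] 154 turn [0.0, -0.0, 0.061] shift [-0.025, -0.067, -0.294] t 0.95
```

Request:
step_arm(moves=[[[0, 0, 0], [0, 0, -0.3], 1], [[0, 0, 0], [0, 0, -0.35], 1], [[0, 0, 0.15], [-0.2, -0.09, -0.35], 1], [[0, 0, 0.34], [-0.4, -0.18, -0.35], 1], [[0, 0, 0.53], [-0.6, -0.27, -0.35], 1], [[0, 0, 0.72], [-0.8, -0.36, -0.35], 1], [[0, 0, 0.8], [-0.85, -0.4, -0.35], 1], [[0, 0, 0.8], [-0.85, -0.4, -0.35], 1]])

```text
clock: 1.75
eef_pos: [372.5, 432.0, 301.5]
tcp_rot: [3.141, 0.0, 2.104]
contact_force: [-0.8, 0.6, -0.0]
opening: 1.002
grasp_force: 0.0
```

```bash
python3 -c "
from h import *
plan([477.8,318.4,230],87.7)"
```

```text
from [372.5 432.  301.5] [3.141 0.    2.104] to [477.8, 318.4, 230] 87.7 turn [0.0, 0.0, 0.73] shift [-0.757, 0.165, 0.357] t 1.75
```

Request:
step_arm(moves=[[[0, 0, 0.18], [-0.2, 0.04, 0], 1], [[0, 0, 0.36], [-0.4, 0.09, 0], 1], [[0, 0, 0.54], [-0.6, 0.13, 0.1], 1], [[0, 0, 0.73], [-0.757, 0.165, 0.2], 1], [[0, 0, 0.73], [-0.757, 0.165, 0.36], 1], [[0, 0, 0.73], [-0.757, 0.165, 0.48], 1], [[0, 0, 0.73], [-0.757, 0.165, 0.48], 1], [[0, 0, 0.73], [-0.757, 0.165, 0.48], 1]])

```text
clock: 2.55
eef_pos: [476.9, 321.3, 205.6]
tcp_rot: [-3.141, 0.0, 1.536]
contact_force: [-0.3, 0.3, 0.2]
opening: 1.001
grasp_force: 0.0
```

```bash
python3 -c "
from h import *
plan([477.8,318.4,138],87.7)
save('side','k1',(200,60,200,150),4)
"
```

```text
from [476.9 321.3 205.6] [-3.141  0.     1.536] to [477.8, 318.4, 138] 87.7 turn [-0.001, 0.0, 0.007] shift [-0.014, 0.005, 0.338] t 2.55
```

View pics/k1.png

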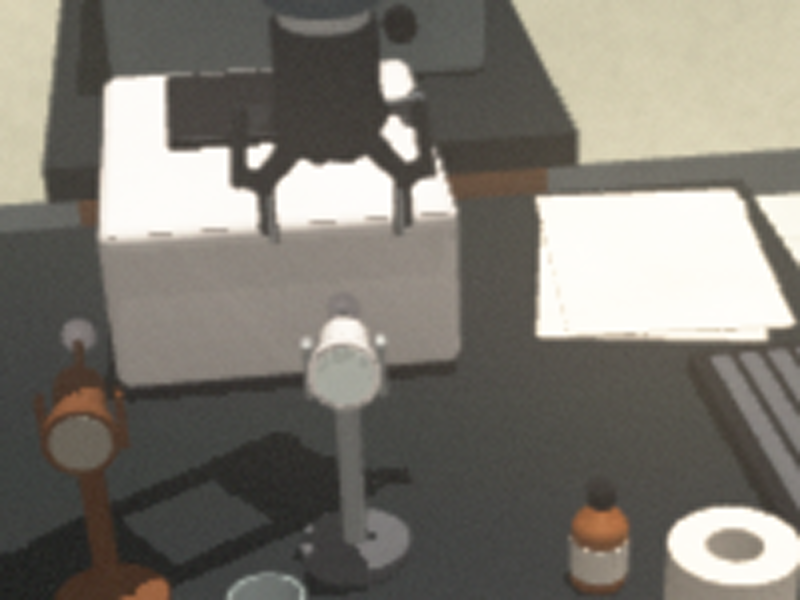

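The open gripper (fingertips at crop (272,232) and (400,230)) sits above the knob at (343,303), and it is centred. Next I descend and grip.

Request:
step_arm(moves=[[[0, 0, 0], [-0.014, 0.005, 0.12], 1], [[0, 0, 0], [-0.014, 0.005, 0.24], 1], [[0, 0, 0], [-0.014, 0.005, 0.345], 1], [[0, 0, 0], [-0.014, 0.005, 0.345], 0], [[0, 0, 0], [-0.014, 0.005, 0.345], -1], [[0, 0, 0], [-0.014, 0.005, 0.345], -1], [[0, 0, 0], [-0.014, 0.005, 0.345], -1], [[0, 0, 0], [-0.014, 0.005, 0.345], -1]], squeeze=20)

```text
clock: 3.4
eef_pos: [478.6, 318.1, 137.4]
tcp_rot: [3.14, -0.001, 1.534]
contact_force: [0.8, 0.5, 0.8]
opening: 0.262
grasp_force: 19.5
```

Request:
step_arm(moves=[[[0, 0, 0], [0, 0, 0], -1], [[0, 0, 0], [0, 0, 0], -1], [[0, 0, 0], [0, 0, 0], -1]])

```text
clock: 3.7
eef_pos: [478.4, 317.9, 136.6]
tcp_rot: [3.141, -0.001, 1.534]
contact_force: [1.0, 2.2, 1.5]
opening: 0.263
grasp_force: 19.5
```

```bash
python3 -c "
from h import *
s=telemetry.sense();o=s['eef_pos']
d=np.array([444.6,303.2,225.5])-[477.8,318.4,156.9]
# arc waypoints
piv=np.array([474.3,221.5,176.]);az0,t0=-92.1,-.19;az1=np.degrees(np.arctan2(-241,87.5));t1=np.arcsin(146/295)
f=lambda az,t:piv-100*np.array([np.cos(t)*np.cos(np.radians(az)),np.cos(t)*np.sin(np.radians(az)),-np.sin(t)])
print(f(az0,t0),f(az1,t1),az1,t1)
for u in (.25,.5,.75,1): plan(o+f(az0+u*(az1-az0),t0+u*(t1-t0))-f(az0,t0),87.7+u*(az1-az0))
"
```

```text
[477.89842771 319.6344715  157.1141105 ] [444.64535702 303.17735954 225.49152542] -70.04553181935708 0.5177373013137593
from [478.4 317.9 136.6] [ 3.141e+00 -1.000e-03  1.534e+00] to [468.83757388 319.54943955 154.13512527] 93.21361704516073 turn [0.001, -0.001, -0.118] shift [0.007, -0.048, -0.088] t 3.7
from [478.4 317.9 136.6] [ 3.141e+00 -1.000e-03  1.534e+00] to [459.48131625 317.20059429 171.7552798 ] 98.72723409032146 turn [0.001, -0.001, -0.241] shift [-0.007, -0.094, -0.176] t 3.7
from [478.4 317.9 136.6] [ 3.141e+00 -1.000e-03  1.534e+00] to [451.28765818 311.00631776 188.86605495] 104.24085113548219 turn [0.001, -0.001, -0.363] shift [-0.039, -0.134, -0.262] t 3.7
from [478.4 317.9 136.6] [ 3.141e+00 -1.000e-03  1.534e+00] to [445.13678425 301.41274893 204.93318098] 109.75446818064292 turn [0.001, -0.001, -0.486] shift [-0.088, -0.163, -0.342] t 3.7
```

Request:
step_arm(moves=[[[0, 0, -0.06], [0.003, -0.024, -0.044], -1], [[0, 0, -0.12], [0.007, -0.048, -0.088], -1], [[0, 0, -0.18], [0, -0.071, -0.132], -1], [[0, 0, -0.24], [-0.007, -0.094, -0.176], -1], [[0, 0, -0.3], [-0.022, -0.115, -0.22], -1], [[0, 0, -0.36], [-0.039, -0.134, -0.262], -1], [[0, 0, -0.42], [-0.062, -0.149, -0.302], -1], [[0, 0, -0.486], [-0.088, -0.163, -0.342], -1]])

```text
clock: 4.5
eef_pos: [444.4, 301.0, 204.7]
tcp_rot: [-3.141, 0.0, 1.918]
contact_force: [1.8, 1.5, -2.9]
opening: 0.262
grasp_force: 19.7
```

Request:
step_arm(moves=[[[0, 0, 0], [0, 0, 0], -1], [[0, 0, 0], [0, 0, 0], -1], [[0, 0, 0], [0, 0, 0], -1]])

```text
clock: 4.8
eef_pos: [444.5, 301.2, 204.2]
tcp_rot: [-3.141, -0.0, 1.915]
contact_force: [-1.2, 0.0, 1.2]
opening: 0.262
grasp_force: 19.9
```

```bash
python3 -c "
from h import *
plan([445.1,301.4,204.9],109.75)
"
```

```text
from [444.5 301.2 204.2] [-3.141 -0.     1.915] to [445.1, 301.4, 204.9] 109.75 turn [-0.001, -0.0, -0.001] shift [0.0, 0.003, -0.003] t 4.8
```

Request:
step_arm(moves=[[[0, 0, 0], [0, 0, 0], 0.2], [[0, 0, 0], [0, 0, 0], 1], [[0, 0, 0], [0, 0, 0], 1], [[0, 0, 0], [0, 0, -0.1], 1], [[0, 0, 0], [0, 0, -0.25], 1], [[0, 0, 0], [0, 0, -0.45], 1], [[0, 0, 0], [0, 0, -0.55], 1], [[0, 0, 0], [0, 0, -0.55], 1]])

```text
clock: 5.6
eef_pos: [446.2, 302.1, 317.9]
tcp_rot: [3.136, -0.001, 1.916]
contact_force: [0.2, 0.2, -0.6]
opening: 1.003
grasp_force: 0.0
```

```bash
python3 -c "
from h import *
plan([535,20,310],104); plan([625,-262,310],98.8)
"
```

```text
from [446.2 302.1 317.9] [ 3.136e+00 -1.000e-03  1.916e+00] to [535, 20, 310] 104 turn [0.007, -0.002, 0.128] shift [-1.478, -0.059, 0.037] t 5.6
from [446.2 302.1 317.9] [ 3.136e+00 -1.000e-03  1.916e+00] to [625, -262, 310] 98.8 turn [0.007, -0.002, 0.244] shift [-2.957, -0.112, 0.035] t 5.6
```

Request:
step_arm(moves=[[[0, 0, 0], [-0.15, 0, 0], 1], [[0, 0, 0.05], [-0.35, -0.01, 0], 1], [[0, 0, 0.1], [-0.55, -0.02, 0], 1], [[0, 0, 0.1], [-0.75, -0.03, 0], 1], [[0, 0, 0.1], [-0.95, -0.036, 0], 1], [[0, 0, 0.12], [-1, -0.04, 0], 1], [[0, 0, 0.12], [-1, -0.04, 0], 1]])

```text
clock: 6.3
eef_pos: [504.8, 109.0, 313.6]
tcp_rot: [-3.14, -0.0, 1.818]
contact_force: [0.1, 0.6, 0.2]
opening: 1.0
grasp_force: 0.0
```

Request:
step_arm(moves=[[[0, 0, 0], [-0.2, 0, 0], 1], [[0, 0, 0.05], [-0.4, -0.01, 0], 1], [[0, 0, 0.1], [-0.6, -0.02, 0], 1], [[0, 0, 0.12], [-0.8, -0.03, 0], 1], [[0, 0, 0.12], [-0.95, -0.036, 0], 1], [[0, 0, 0.12], [-1, -0.04, 0], 1], [[0, 0, 0.12], [-1, -0.04, 0], 1]])

```text
clock: 7.0
eef_pos: [546.8, -85.1, 314.0]
tcp_rot: [-3.141, -0.001, 1.727]
contact_force: [-0.3, 0.8, -0.5]
opening: 0.999
grasp_force: 0.0
```

Run:
```python
from h import *
np.set_printoptions(precision=1,suppress=True)
save("top","t2",(170,130,275,130),2.9); save("side","s2",(200,100,240,180),3.3)
M={}
for n in("lamp_aim","lamp_knob","sample_top"):
    for c in("top","side"):
        M[c,n]=[(np.round(d["xy"],1),round(d["conf"],2)) for d in imaging.mark_of(c,n)[:3]];print(c,n,M[c,n])
for e in([474.3,221.5,176],[444.6,303.2,225.5]):print(proj("top",e),proj("side",e))
plan([625,-262,160],98.8)
```

```text
top lamp_aim [(array([246. , 301.8]), 0.93), (array([229.7, 221.4]), 0.75)]
side lamp_aim [(array([283.8, 149.6]), 0.94), (array([220.7, 162.1]), 0.81)]
top lamp_knob [(array([188.7, 234.1]), 0.94), (array([204. , 305.8]), 0.66)]
side lamp_knob [(array([272.8, 121.7]), 0.79), (array([216.1, 145.8]), 0.62), (array([266.2, 268.9]), 0.6)]
top sample_top [(array([328.5, 191.7]), 0.71)]
side sample_top [(array([328.9, 238.2]), 0.57), (array([283.4, 149.6]), 0.18)]
[228.  219.1] [286.6 147.3]
[187.4 230.6] [272.8 119.4]
from [546.8 -84.6 314.8] [ 3.1 -0.   1.7] to [625, -262, 160] 98.8 turn [0.0, -0.0, 0.005] shift [-0.937, 0.247, 0.774] t 7.4
```

View pics/t2.png

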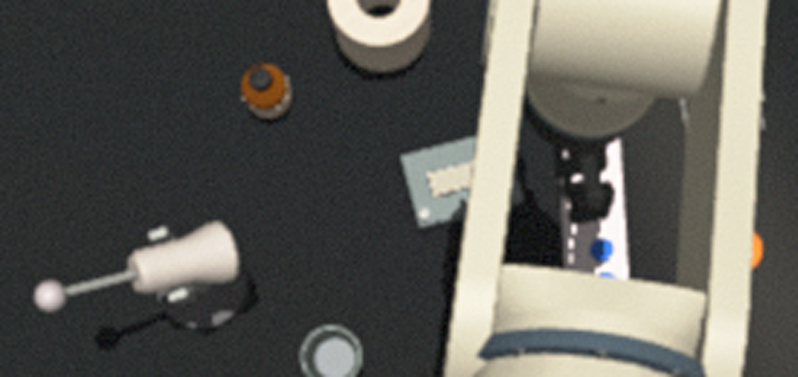

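Top view after the swing: knob at crop (50,296), fork ends at (158,234) and (178,295), glass rim around (235,255). The beam points to the bar at about (460,178). The fork ends suggest the pivot lies a few mm lower in x than I took it, so I check with the side view.

Run:
```python
from h import *
save("side","s3",(255,105,60,45),13)
```

```text
(no output)
```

View pics/s3.png

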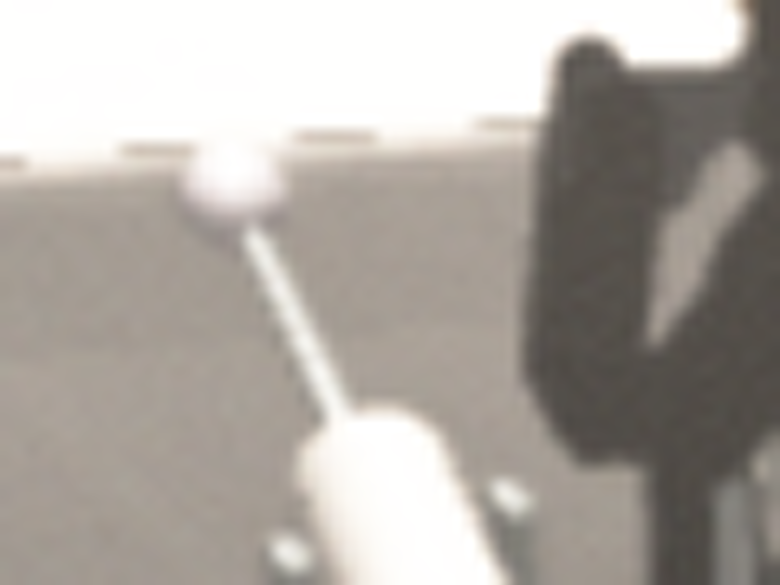

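Side crop: knob centre at (237,185), fork ends at (290,552) and (512,495).

Run:
```python
from h import *
np.set_printoptions(precision=1,suppress=True)
t=lambda x,y:(170+(x+.5)/2.9-.5,130+(y+.5)/2.9-.5)
s=lambda x,y:(255+(x+.5)/13-.5,105+(y+.5)/13-.5)
k,e=tri(t(50,296),s(237,185));print("knob",k,e)
a,e=tri(t(178,295),s(290,552));print(a,e)
b,e=tri(t(158,234),s(512,495));print(b,e,np.linalg.norm(a-b),np.degrees(np.arctan2(*(b-a)[1::-1])))
m=(a+b)/2;print("mid",m)
k0,e=tri(t(52,260),(285.1,137.2));print("knob0",k0,e)
bar=np.array([562,-19.4,30.])
for piv in([474.3,221.5,176.],[*m[:2],176]):
  for kk in(k,):
    u=np.array(piv)-kk;print(piv,"len",np.linalg.norm(u),np.linalg.norm(piv-k0),"az/tilt",np.degrees(np.arctan2(u[1],u[0])),np.arcsin(-u[2]/np.linalg.norm(u)))
    u/=np.linalg.norm(u);d=bar-piv;yy=np.cross([0,0,1],u);yy/=np.linalg.norm(yy);zz=np.cross(u,yy);print("y,z err",d@yy,d@zz,d@u)
```

```text
knob [443.2 303.8 227.1] 2.7307812414744377
[445.6 212.8 184.2] 2.0264171704356255
[495.1 229.1 184.6] 2.2284962780601005 52.13407871164664 18.273004665665187
mid [470.3 221.  184.4]
knob0 [477.8 321.4 155.3] 0.4603788911937547
[474.3, 221.5, 176.0] len 101.76182620626155 102.05442380111373 az/tilt -69.30838288949056 0.5262935871016121
y,z err -3.0761422733211057 2.529597004282392 294.99870929838016
[np.float64(470.3032779984975), np.float64(220.96830265674325), 176] len 101.04820060499802 102.78778796623683 az/tilt -71.89044495124277 0.5304012948781712
y,z err 12.439557787228837 4.0525971499777835 295.5165707812385
```

The image line from knob to tube seems to pass a few pixels below the bar. A straight beam projects to a straight line in each view, so I measure that line.

Run:
```python
from h import *
np.set_printoptions(precision=2,suppress=True)
S=8
def line(c,box,th,seedmin,target):
    im=imaging.grab_frame(c);x,y,w,h=box
    g=cv2.resize(im[y:y+h,x:x+w],None,fx=S,fy=S,interpolation=cv2.INTER_CUBIC)
    m=(g.min(2)>th).astype(np.uint8)
    n,l,s,ce=cv2.connectedComponentsWithStats(m);i=1+np.argmax(s[1:,4])
    m=(l==i);cv2.imwrite(f"pics/m_{c}.png",np.hstack([m.astype(np.uint8)*255,g.min(2)]))
    pts=[]
    for col in range(m.shape[1]):
        r_=np.nonzero(m[:,col])[0]
        if len(r_): pts.append((x+(col+.5)/S-.5,y+(r_[0]+r_[-1]+1)/2/S-.5,(r_[-1]-r_[0])/S))
    pts=np.array(pts);print(c,pts[::16]);return pts
line("top",(180,200,80,45),120,0,None)
```

```text
top [[181.56 231.75   0.88]
 [183.56 231.5    7.88]
 [185.56 231.44   9.5 ]
 [187.56 231.44   9.5 ]
 [189.56 231.25   7.88]
 [191.56 230.56   2.75]
 [193.56 229.62   2.12]
 [195.56 229.25   2.38]
 [197.56 228.62   2.62]
 [199.56 228.25   2.38]
 [201.56 227.69   2.5 ]
 [203.56 227.19   2.25]
 [205.56 226.62   2.38]
 [207.56 226.06   2.25]
 [209.56 225.62   2.38]
 [211.56 225.12   2.12]
 [213.56 224.25   2.88]
 [215.56 221.06   8.  ]
 [217.56 222.56  13.5 ]
 [219.56 222.38  14.38]
 [221.56 222.12  14.38]
 [223.56 221.44  14.75]
 [225.56 221.06  14.5 ]
 [227.56 220.5   14.88]
 [229.56 219.75  14.88]
 [231.56 219.5   14.62]
 [233.56 218.81  15.  ]
 [235.56 218.12  15.62]
 [237.56 217.31  16.5 ]
 [239.56 216.69  17.75]
 [241.56 216.31  18.75]
 [243.56 215.94  19.5 ]
 [245.56 216.19  19.25]
 [247.56 216.81  17.  ]
 [249.56 218.    13.88]]
```

View pics/m_top.png

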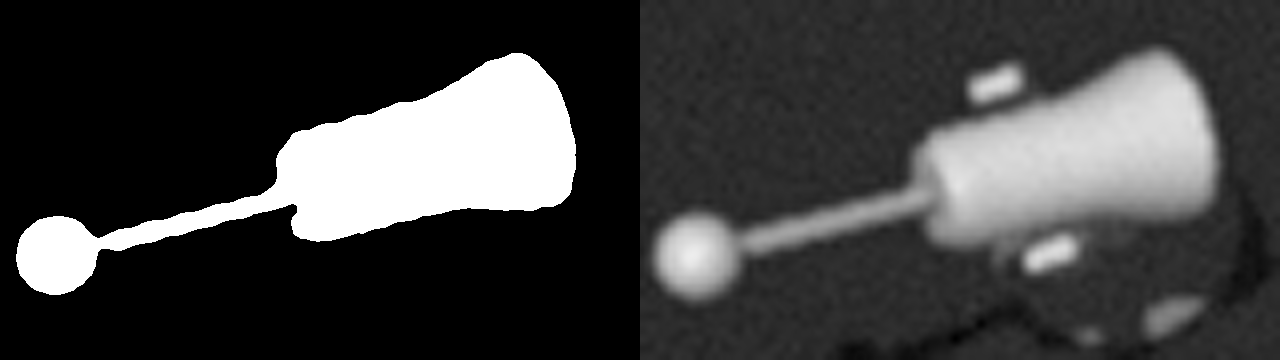

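The top-view line (slope about -0.255 from the knob at (186.5,231.4)) reaches the bar's column 4 to 5 px below the bar. That is about 10 mm sideways, inside the tolerance but worth a small +2° swivel correction. I go back to the knob.

```bash
python3 -c "
from h import *
plan([446.2,302.1,318],109.7)
"
```

```text
from [546.7 -85.  314.8] [3.141 0.    1.728] to [446.2, 302.1, 318] 109.7 turn [0.0, 0.0, -0.238] shift [1.99, -0.194, -0.016] t 7.5
```

Request:
step_arm(moves=[[[0, 0, 0], [0.2, -0.02, 0], 1], [[0, 0, 0], [0.4, -0.04, 0], 1], [[0, 0, -0.05], [0.6, -0.06, 0], 1], [[0, 0, -0.1], [0.8, -0.08, 0], 1], [[0, 0, -0.15], [1, -0.1, 0], 1], [[0, 0, -0.15], [1, -0.1, 0], 1]])

```text
clock: 8.1
eef_pos: [494.7, 112.7, 314.9]
tcp_rot: [3.141, -0.002, 1.85]
contact_force: [-0.6, -0.4, 0.2]
opening: 0.997
grasp_force: 0.0
```

```bash
python3 -c "
from h import *
plan([444.5,301.2,318],109.7)
"
```

```text
from [494.7 112.7 314.9] [ 3.141e+00 -2.000e-03  1.850e+00] to [444.5, 301.2, 318] 109.7 turn [0.0, -0.002, -0.082] shift [0.975, 0.019, -0.014] t 8.1
```

Request:
step_arm(moves=[[[0, 0, 0], [0.2, 0, 0], 1], [[0, 0, 0], [0.4, 0, 0], 1], [[0, 0, -0.08], [0.6, 0.01, 0], 1], [[0, 0, -0.08], [0.8, 0.02, 0], 1], [[0, 0, -0.082], [0.975, 0.019, 0], 1], [[0, 0, -0.082], [0.975, 0.019, 0], 1], [[0, 0, -0.082], [0.975, 0.019, 0.1], 1], [[0, 0, -0.082], [0.975, 0.019, 0.1], 1]])

```text
clock: 8.9
eef_pos: [445.9, 296.5, 292.7]
tcp_rot: [-3.138, 0.001, 1.91]
contact_force: [-0.9, -0.2, 0.3]
opening: 0.999
grasp_force: 0.0
```

```bash
python3 -c "
from h import *
plan([444.2,301.2,204.2],109.7)
"
```

```text
from [445.9 296.5 292.7] [-3.138e+00  1.000e-03  1.910e+00] to [444.2, 301.2, 204.2] 109.7 turn [-0.004, 0.002, -0.007] shift [0.026, 0.002, 0.442] t 8.9
```

Request:
step_arm(moves=[[[0, 0, 0], [0.003, 0, 0.1], 1], [[0, 0, 0], [0.003, 0, 0.22], 1], [[0, 0, 0], [0.003, 0, 0.34], 1], [[0, 0, 0], [0.003, 0, 0.44], 1], [[0, 0, 0], [0.003, 0, 0.44], 1], [[0, 0, 0], [0.003, 0, 0.44], 1]])

```text
clock: 9.5
eef_pos: [447.0, 297.8, 207.4]
tcp_rot: [-3.142, 0.0, 1.909]
contact_force: [0.7, 0.3, -0.2]
opening: 1.002
grasp_force: 0.0
```

```bash
python3 -c "
from h import *
plan([444.2,301.2,204.2],109.7)
"
```

```text
from [447.  297.8 207.4] [-3.142  0.     1.909] to [444.2, 301.2, 204.2] 109.7 turn [-0.0, 0.0, -0.008] shift [0.021, -0.008, 0.016] t 9.5
```

Request:
step_arm(moves=[[[0, 0, -0.008], [0.02, -0.008, 0.016], 1], [[0, 0, -0.008], [0.02, -0.008, 0.016], -1], [[0, 0, -0.008], [0.02, -0.008, 0.016], -1], [[0, 0, -0.008], [0.02, -0.008, 0.016], -1], [[0, 0, -0.008], [0.02, -0.008, 0.016], -1], [[0, 0, -0.008], [0.02, -0.008, 0.016], -1], [[0, 0, -0.008], [0.02, -0.008, 0.016], -1], [[0, 0, -0.008], [0.02, -0.008, 0.016], -1]], squeeze=20)

```text
clock: 10.3
eef_pos: [443.8, 301.7, 203.7]
tcp_rot: [3.141, -0.0, 1.916]
contact_force: [-0.1, 1.1, 2.6]
opening: 0.265
grasp_force: 19.5
```

```bash
python3 -c "
from h import *
plan([441.4,300.2,204.0],111.6)
"
```

```text
from [443.8 301.7 203.7] [ 3.141 -0.     1.916] to [441.4, 300.2, 204.0] 111.6 turn [0.001, -0.0, -0.041] shift [-0.003, -0.014, -0.002] t 10.3
```

Request:
step_arm(moves=[[[0, 0, -0.02], [-0.001, -0.006, -0.001], -1], [[0, 0, -0.04], [-0.002, -0.013, -0.002], -1], [[0, 0, -0.04], [-0.002, -0.013, -0.002], -1], [[0, 0, -0.04], [-0.002, -0.013, -0.002], -1]])

```text
clock: 10.7
eef_pos: [441.2, 300.5, 203.9]
tcp_rot: [3.141, -0.0, 1.947]
contact_force: [-0.1, 2.9, 1.3]
opening: 0.26
grasp_force: 19.6
```

Request:
step_arm(moves=[[[0, 0, 0], [0, 0, 0], 0.2], [[0, 0, 0], [0, 0, 0], 1], [[0, 0, 0], [0, 0, 0], 1], [[0, 0, 0], [0, 0, -0.1], 1], [[0, 0, 0], [0, 0, -0.25], 1], [[0, 0, 0], [0, 0, -0.45], 1], [[0, 0, 0], [0, 0, -0.55], 1], [[0, 0, 0], [0, 0, -0.55], 1]])

```text
clock: 11.5
eef_pos: [442.6, 300.9, 317.1]
tcp_rot: [3.136, -0.001, 1.947]
contact_force: [-0.6, 0.7, -0.2]
opening: 1.005
grasp_force: 0.0
```

Request:
step_arm(moves=[[[0, 0, 0], [-0.15, 0, 0], 1], [[0, 0, 0.05], [-0.35, -0.01, 0], 1], [[0, 0, 0.1], [-0.55, -0.02, 0], 1], [[0, 0, 0.1], [-0.75, -0.03, 0], 1], [[0, 0, 0.1], [-0.95, -0.036, 0], 1], [[0, 0, 0.12], [-1, -0.04, 0], 1], [[0, 0, 0.12], [-1, -0.04, 0], 1]])

```text
clock: 12.2
eef_pos: [507.2, 110.0, 312.7]
tcp_rot: [-3.14, -0.0, 1.85]
contact_force: [0.0, -0.4, -0.3]
opening: 1.001
grasp_force: 0.0
```

Request:
step_arm(moves=[[[0, 0, 0], [-0.2, 0, 0], 1], [[0, 0, 0.05], [-0.4, -0.01, 0], 1], [[0, 0, 0.1], [-0.6, -0.02, 0], 1], [[0, 0, 0.12], [-0.8, -0.03, 0], 1], [[0, 0, 0.12], [-0.95, -0.036, 0], 1], [[0, 0, 0.12], [-1, -0.04, 0], 1], [[0, 0, 0.12], [-1, -0.04, 0], 1]])

```text
clock: 12.9
eef_pos: [555.4, -82.7, 313.2]
tcp_rot: [-3.141, -0.001, 1.758]
contact_force: [-0.4, 0.7, -0.3]
opening: 1.004
grasp_force: 0.0
```

Run:
```python
from h import *
np.set_printoptions(precision=2,suppress=True)
S=8;x,y,w,h=180,200,80,45
im=imaging.grab_frame("top")
m=(cv2.resize(im[y:y+h,x:x+w],None,fx=S,fy=S,interpolation=cv2.INTER_CUBIC).min(2)>120).astype(np.uint8)
n,l,s,ce=cv2.connectedComponentsWithStats(m);m=l==1+np.argmax(s[1:,4])
P=[]
for c in range(m.shape[1]):
    q=np.nonzero(m[:,c])[0]
    if len(q):P.append((x+(c+.5)/S-.5,y+(q[0]+q[-1]+1)/2/S-.5))
P=np.array(P);k=P[(P[:,0]>184)&(P[:,0]<189)].mean(0)
for a,b in((193,211),(219,234),(193,234)):
    z=P[(P[:,0]>a)&(P[:,0]<b)];f=np.polyfit(z[:,0],z[:,1],1);print(a,b,f[0],"row at bar",np.polyval(f,328.9),"want 190.4; knob",k)
plan([625,-262,160],98.8)
```

```text
193 211 -0.2971736596736602 row at bar 190.77173550407926 want 190.4; knob [186.5  232.83]
219 234 -0.2863445378151233 row at bar 191.4569651610646 want 190.4; knob [186.5  232.83]
193 234 -0.31433317055487303 row at bar 188.43688961796767 want 190.4; knob [186.5  232.83]
from [555.2 -81.8 313.3] [-3.14 -0.    1.76] to [625, -262, 160] 98.8 turn [-0.001, -0.001, 0.044] shift [-0.951, 0.175, 0.765] t 12.95
```

The beam line now reaches the bar within about 1 px. On to the probe.

Request:
step_arm(moves=[[[0, 0, 0], [-0.2, 0.03, 0], 1], [[0, 0, 0.02], [-0.4, 0.07, 0], 1], [[0, 0, 0.04], [-0.6, 0.11, 0.05], 1], [[0, 0, 0.044], [-0.8, 0.15, 0.2], 1], [[0, 0, 0.044], [-0.95, 0.175, 0.4], 1], [[0, 0, 0.044], [-0.951, 0.175, 0.5], 1], [[0, 0, 0.044], [-0.951, 0.175, 0.5], 1], [[0, 0, 0.044], [-0.951, 0.175, 0.5], 1]])

```text
clock: 13.75
eef_pos: [625.7, -261.5, 214.3]
tcp_rot: [-3.141, -0.001, 1.726]
contact_force: [-0.2, 0.8, 1.1]
opening: 1.003
grasp_force: 0.0
```

Run:
```python
from h import *
np.set_printoptions(precision=1,suppress=True)
plan([625,-262,150],98.8)
save("side","p1",(320,190,120,150),4)
d=R.from_euler("z",-81.2,degrees=True)
for z in(5,19,105):
  print(z,[(proj("side",[625,-262,z]+d.apply([a,b,0]))-[320,190])*4 for a,b in((20,14),(20,-14),(-20,-14),(-20,14))])
```

```text
from [ 625.7 -261.5  214.3] [-3.1 -0.   1.7] to [625, -262, 150] 98.8 turn [-0.0, -0.001, 0.002] shift [-0.002, -0.004, 0.321] t 13.75
5 [array([274.4, 521.9]), array([227.3, 534.8]), array([198.6, 479.7]), array([244.4, 467.6])]
19 [array([276.5, 505.2]), array([229.1, 518.1]), array([200. , 463.1]), array([246.3, 450.9])]
105 [array([290.7, 396. ]), array([240.6, 408.8]), array([209.6, 354.4]), array([258.3, 342.4])]
```

View pics/p1.png

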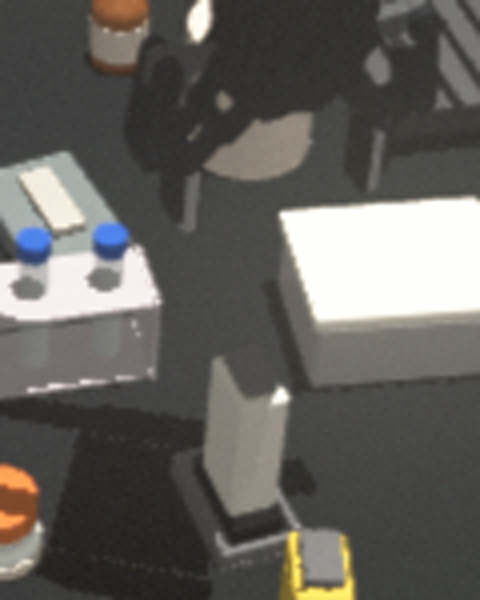

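The white probe is in the dock, with its top near crop (250,375) and its foot near (240,525), matching my predicted corners within about 1 px. I descend and grip.

Request:
step_arm(moves=[[[0, 0, 0], [-0.002, -0.003, 0.15], 1], [[0, 0, 0], [-0.002, -0.003, 0.3], 1], [[0, 0, 0], [-0.002, -0.003, 0.45], 1], [[0, 0, 0], [-0.002, -0.003, 0.6], 1], [[0, 0, 0], [-0.002, -0.003, 0.74], 1], [[0, 0, 0], [-0.002, -0.003, 0.74], 1], [[0, 0, 0], [-0.002, -0.003, 0.74], 0], [[0, 0, 0], [-0.002, -0.003, 0.74], 0]])

```text
clock: 14.6
eef_pos: [626.6, -264.0, 68.7]
tcp_rot: [3.138, 0.002, 1.725]
contact_force: [0.2, 0.5, -0.1]
opening: 0.691
grasp_force: 0.0
```

Request:
step_arm(moves=[[[0, 0, 0], [0, 0, 0], -1], [[0, 0, 0], [0, 0, 0], -1], [[0, 0, 0], [0, 0, 0], -1], [[0, 0, 0], [0, 0, 0], -1], [[0, 0, 0], [0, 0, 0], -1], [[0, 0, 0], [0, 0, 0], -1]], squeeze=50)

```text
clock: 15.2
eef_pos: [625.6, -264.2, 67.6]
tcp_rot: [3.14, 0.001, 1.724]
contact_force: [-1.0, 0.9, 6.7]
opening: 0.317
grasp_force: 50.2
```

Request:
step_arm(moves=[[[0, 0, 0], [0, 0, -0.05], -1], [[0, 0, 0], [0, 0, -0.15], -1], [[0, 0, 0], [0, 0, -0.3], -1], [[0, 0, 0], [0, 0, -0.45], -1], [[0, 0, 0], [0, 0, -0.6], -1], [[0, 0, 0], [0, 0, -0.75], -1], [[0, 0, 0], [0, 0, -0.81], -1], [[0, 0, 0], [0, 0, -0.81], -1]])

```text
clock: 16.0
eef_pos: [625.7, -264.2, 230.1]
tcp_rot: [3.138, 0.002, 1.724]
contact_force: [1.0, -0.5, -1.9]
opening: 0.321
grasp_force: 49.5
```

```bash
python3 -c "
from h import *
plan([562,-20,228],104.4)
"
```

```text
from [ 625.7 -264.2  230.1] [3.138e+00 2.000e-03 1.724e+00] to [562, -20, 228] 104.4 turn [0.004, 0.003, -0.125] shift [1.255, -0.128, 0.008] t 16.0
```

Weight is in the hand (about 2 N). I carry it at height over the rack.

Request:
step_arm(moves=[[[0, 0, 0], [0.1, -0.01, 0], -1], [[0, 0, -0.03], [0.25, -0.025, 0], -1], [[0, 0, -0.06], [0.42, -0.04, 0], -1], [[0, 0, -0.08], [0.6, -0.06, 0], -1], [[0, 0, -0.1], [0.78, -0.08, 0], -1], [[0, 0, -0.1], [0.92, -0.09, 0], -1], [[0, 0, -0.1], [1, -0.1, 0], -1], [[0, 0, -0.1], [1, -0.1, 0], -1]])

```text
clock: 16.8
eef_pos: [573.1, -67.2, 226.6]
tcp_rot: [-3.139, -0.001, 1.805]
contact_force: [0.1, -0.0, -1.8]
opening: 0.319
grasp_force: 49.4
```

```bash
python3 -c "
from h import *
plan([562,-20,228],104.4)
"
```

```text
from [573.1 -67.2 226.6] [-3.139e+00 -1.000e-03  1.805e+00] to [562, -20, 228] 104.4 turn [-0.003, -0.002, -0.022] shift [0.242, 0.001, -0.007] t 16.8
```

Request:
step_arm(moves=[[[0, 0, -0.022], [0.1, 0, 0], -1], [[0, 0, -0.022], [0.2, 0, 0], -1], [[0, 0, -0.022], [0.24, 0, 0], -1], [[0, 0, -0.022], [0.24, 0, 0], -1], [[0, 0, -0.022], [0.24, 0, 0.15], -1], [[0, 0, -0.022], [0.24, 0, 0.3], -1], [[0, 0, -0.022], [0.24, 0, 0.45], -1], [[0, 0, -0.022], [0.24, 0, 0.5], -1]])

```text
clock: 17.6
eef_pos: [561.9, -23.6, 125.0]
tcp_rot: [-3.137, -0.001, 1.819]
contact_force: [-0.2, 0.2, -1.0]
opening: 0.32
grasp_force: 49.5
```

Request:
step_arm(moves=[[[0, 0, 0], [0, 0, 0], -1], [[0, 0, 0], [0, 0, 0], -1], [[0, 0, 0], [0, 0, 0], -1]])

```text
clock: 17.9
eef_pos: [564.6, -22.8, 129.4]
tcp_rot: [3.139, 0.001, 1.82]
contact_force: [-0.0, 0.3, -1.8]
opening: 0.325
grasp_force: 49.5
```

Run:
```python
from h import *
np.set_printoptions(precision=1,suppress=True)
plan([562,-19.5,105],104.4)
save("side","d1",(290,180,80,80),7.5)
s=telemetry.sense();p=s["eef_pos"];yaw=np.degrees(s["tcp_rot"][2])
F=lambda v:(proj("side",v)-[290,180]+.5)*7.5
def box(c,az,L,W,z):
    d=R.from_euler("z",az,degrees=True);return np.array([F(np.r_[c[:2],z]+d.apply([a*L/2,b*W/2,0])) for a,b in((1,1),(1,-1),(-1,-1),(-1,1))])
f=p[2]-62.6
print("foot bottom",f,"\n",box(p,yaw,56,30,f),"\ngriplow",box(p,yaw,40,28,f+14),"\nbar\n",box([562,-19.4],104.4,60,22,30),"\nblock\n",box([562,-19.4],104.4,100,70,22))
```

```text
from [564.6 -22.8 129.4] [3.1 0.  1.8] to [562, -19.5, 105] 104.4 turn [0.003, 0.001, -0.003] shift [0.019, -0.009, 0.122] t 17.9
foot bottom 66.76763889496635 
 [[254.4 330.7]
 [333.5 308.7]
 [403.1 404.4]
 [321.7 428. ]] 
griplow [[266.3 311.5]
 [341.  291. ]
 [391.1 359. ]
 [314.8 380.7]] 
bar
 [[254.2 400.4]
 [310.9 384.2]
 [383.6 487.7]
 [325.  505.2]] 
block
 [[170.1 402. ]
 [348.1 351.5]
 [471.9 522.1]
 [284.5 579.4]]
```

View pics/d1.png

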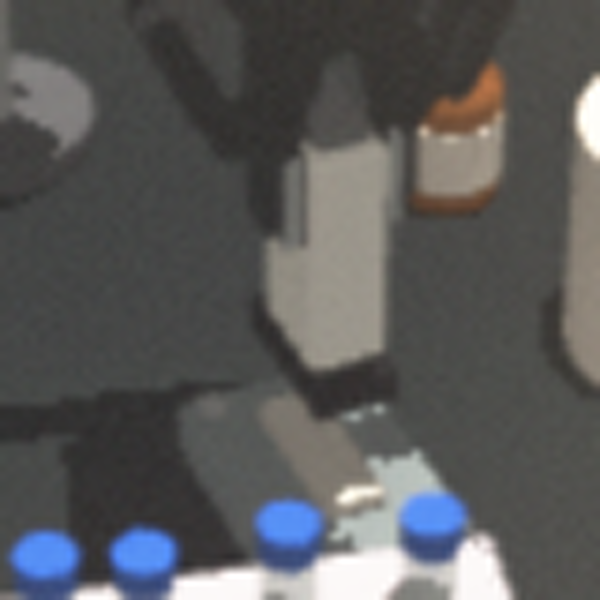

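The bar's front corner shows at crop (384,488), exactly as predicted. The probe foot's front corners are at (397,398) and (318,418), so the probe sits about 2.5 mm further along the bar (+y) than the TCP. That agrees with the grasp offset. I correct for it and come down gently.

```bash
python3 -c "
from h import *
plan([562.6,-21.8,109],104.4)
"
```

```text
from [564.5 -22.7 129.4] [3.139e+00 1.000e-03 1.820e+00] to [562.6, -21.8, 109] 104.4 turn [0.003, 0.001, -0.003] shift [0.007, -0.008, 0.102] t 17.95
```

Request:
step_arm(moves=[[[0, 0, 0], [0.003, -0.004, 0.03], -1], [[0.003, 0, 0], [0.007, -0.008, 0.06], -1], [[0.003, 0, 0], [0.007, -0.008, 0.09], -1], [[0.003, 0, 0], [0.007, -0.008, 0.1], -1], [[0.003, 0, 0], [0.007, -0.008, 0.1], -1], [[0.003, 0, 0], [0.007, -0.008, 0.1], -1], [[0.003, 0, 0], [0.007, -0.008, 0.1], -1]])

```text
clock: 18.65
eef_pos: [561.8, -21.5, 108.0]
tcp_rot: [-3.14, 0.0, 1.82]
contact_force: [0.4, -0.1, -1.7]
opening: 0.318
grasp_force: 49.5
```

```bash
python3 -c "
from h import *
plan([562.6,-21.8,100.8],104.4)
"
```

```text
from [561.8 -21.5 108. ] [-3.14  0.    1.82] to [562.6, -21.8, 100.8] 104.4 turn [-0.003, 0.0, -0.003] shift [-0.002, 0.004, 0.036] t 18.65
```

Request:
step_arm(moves=[[[0, 0, 0], [-0.001, 0.003, 0.012], -1], [[0, 0, 0], [-0.001, 0.003, 0.024], -1], [[0, 0, 0], [-0.001, 0.003, 0.034], -1], [[0, 0, 0], [-0.001, 0.003, 0.034], -1], [[0, 0, 0], [-0.001, 0.003, 0.034], -1], [[0, 0, 0], [-0.001, 0.003, 0.034], -1]])

```text
clock: 19.25
eef_pos: [562.2, -21.6, 101.1]
tcp_rot: [-3.139, 0.0, 1.82]
contact_force: [0.7, 0.3, -1.8]
opening: 0.324
grasp_force: 49.5
```

Run:
```python
from h import *
np.set_printoptions(precision=1,suppress=True)
plan([562.6,-21.8,100.8],104.4)
save("side","d2",(290,180,80,80),7.5)
s=telemetry.sense();p=s["eef_pos"];yaw=np.degrees(s["tcp_rot"][2])
F=lambda v:(proj("side",v)-[290,180]+.5)*7.5
def box(c,az,L,W,z):
    d=R.from_euler("z",az,degrees=True);return np.array([F(np.r_[c[:2],z]+d.apply([a*L/2,b*W/2,0])) for a,b in((1,1),(1,-1),(-1,-1),(-1,1))])
c=p+R.from_euler("z",yaw,degrees=True).apply([2.5,0,0])
f=p[2]-62.6
print("foot bottom",f,"\n",box(c,yaw,56,30,f),"\ngriplow",box(c,yaw,40,28,f+14))
```

```text
from [562.2 -21.6 101.1] [-3.1  0.   1.8] to [562.6, -21.8, 100.8] 104.4 turn [-0.003, 0.0, -0.003] shift [-0.001, 0.002, 0.002] t 19.25
foot bottom 38.53313579086511 
 [[244.8 387.8]
 [322.7 365.8]
 [390.7 461.9]
 [310.6 485.6]] 
griplow [[256.4 369.7]
 [329.9 349. ]
 [378.8 417.4]
 [303.8 439.2]]
```

View pics/d2.png

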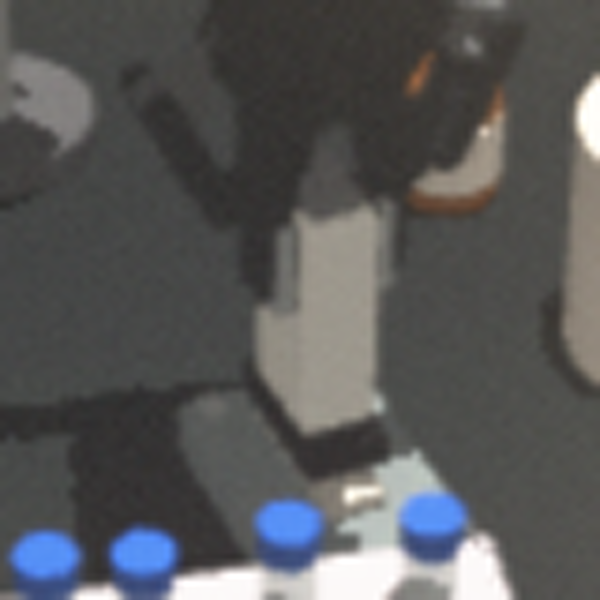

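The probe hangs over the bar: lower grip corners at crop (378,417) and (302,437), within 2 px of the prediction for a centred foot 8 to 9 mm above the bar. The bar's end shows at (360,492) below the foot. The hold is steady, so I hand in.

```bash
python3 -c "
from h import *
print(r.sign_off())"
```

```text
the job is handed in; nothing more can be done
None
```

I handed the job in at about 19 s with the lamp aimed at the middle of the bar (to within a few mm by my measurements) and the probe held upright, lined up and centred about 8.5 mm above it; the sign-off gave no verdict, and I saw no sign that the stage or any bystander was touched.

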